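# Tape the free gap between the tube tray and the foam block

### The job

Measure the free gap on the bench with the pocket tape: hook the end of the tape over the rim of the shallow grey tray, on the side that faces the white foam block, and back the tape case away, standing on the bench and square to the rim, until its back is at the foam block (touching or within about a centimetre). Then press the lock button on top of the case fully down and leave the tape standing there, still hooked and stretched, without disturbing the timer or stapler.

Things in the scene. Friction and masses are not known exactly. Their poses are not given: they have to be found in the camera images.
- tape: Pocket tape measure, grey case, loose, 0.5 kg, standing on the bench: 36 mm (x) by 70 mm (y) by 62 mm tall, origin at the centre of its underside. Grip the flat sides (x = -18, +18 mm) 30 to 45 mm up. The blade leaves the front (+y) 28 mm up, starts retracted, draws out up to 165 mm more; a spring (1.0 to 1.4 N) pulls it in, too weak to drag the standing case.
- tape_end: Steel end of the blade, sliding along the case's y. Its hook is a plate 24 mm wide, 3 mm thick, hanging below the blade; retracted, its inner face is 73 mm ahead of the case's centre; its lower edge is 8 mm above the case's underside. Origin: middle of the lower edge of that inner face (the face looking back at the case); axes as the case's.
- lock (a joint): Lock button on the tape: travel in m, 0 up (unlocked), 0.006 fully down (locked). Black ribbed button 20 mm (x) by 18 mm (y) on top of the case, centred 18 mm ahead (+y) of the case's centre; its top is 70 mm above the bench when up, 64 mm when down (case top 62 mm). Press straight down: it takes about 2 N and stays where it is left.
- tray: Shallow grey tray, fixed, 160 by 160 mm, rim 18 mm high, walls and floor 4 mm thick. Origin at the centre of its underside, y pointing away from the foam block. The rim to hook is the straight wall at y = -80 mm (outer face) to -76 mm (inner face). A white tube rack, 76 mm tall with its tubes, stands inside at y = +10 to +60 mm; the floor before it is empty.
- foam: Low white foam block with round grey wells, fixed to the bench, 140 mm (x) by 120 mm (y) by 42 mm tall, origin at the centre of its underside. The face at y = +60 mm looks at the tray's rim and is parallel to it. From the rim's inner face to this face is 165 to 230 mm.
- timer: Bystander: white bench timer, a box 40 by 64 by 56 mm, origin at the centre of its underside. Leave it.
- stapler: Bystander: dark stapler 30 by 120 mm, 43 mm tall, origin at the centre of its underside, long along its y. Leave it.
Not all that is in view belongs to the job. There is more than one size of the tape; the job needs the middle-sized. Leave any red look-alike of the tray alone.

How it is judged:
By the outcome, as a careful person would: the job done as asked, in the order asked, and still so for the second after the job is handed in, with the robot touching nothing.
It also fails if it takes over 45 s, if anything falls off the work surface, if the arm or the gripper's body presses on something with over 40 N, if the wrist force passes 120 N, or if a joint passes its speed limit or range.

### The arm

A 7-joint arm with a two-finger parallel gripper is mounted at the origin on the work surface. World frame = base frame: x ahead of the robot, y to its left, z up, the work surface at z = 0. Lengths are in m, angles in rad, forces in N, time in s.
With the tool pointing down it reaches from about 0.4 to 0.85 m from the base axis. Payload 10.4 kg.
Tool frame: the origin (TCP) lies between the finger pads; the fingertips stand tip_extent ahead of it and the grasp point (between the pads) lies 2 mm behind it (tip_extent is the distance from the TCP to the fingertips, in m); z points along the fingers, y is the direction in which the jaws open and shut (so a half turn about z gives the same grasp; the last joint's range is limited). The gripper opens to 87 mm and grips with 3 to 60 N. Pads are 19 mm wide; open, the fingers measure 117 mm over their backs; the gripper's body (75 mm by 190 mm) begins 51 mm behind the grasp point.
Start: joints at [1.267, 0.332, -0.065, 1.46, 0.022, 1.35, -0.088], TCP at [0.173, -0.601, 0.204] pointing down, gripper open.
Joint ranges: [-2.6, 2.6], [-0.5, 2.12], [-1.47, 1.34], [0.16, 2.42], [-1.27, 4.41], [0.06, 2.06], [-2.6, 2.6]. Speed limits (rad/s): [2.22, 2.22, 2.79, 2.79, 3.14, 3.14, 3.14].

### API

Orientations are given as a unit quaternion [x, y, z, w].
In Python, from bench import read_state, camera, camera_params, close_job, tip_extent gives the robot as it stands. The module is installed in compiled form; this text tells all that it offers.
- The arm moves only by the tool send_rows, never from a script. Its argument "steps" is a list of rows, each a list of 7 numbers: the turn, a rotation vector about the tool's x, y, z in degrees, then the shift along the tool's x, y, z in m, then the gripper's target within -1 to 1 (shut at 1, half-way at 0, fully open at -1). In form: [[ax, ay, az, x, y, z, jaw], ...]. A call has exactly 10 rows; each row shifts and turns the pose as measured when the row begins, along the tool's axes as they then stand; what a row does not reach is not made up. A row lasts 1/10 s, in which the tool goes at most 50 mm and 8.59 degrees, less where a joint would pass 70% of its speed; a pose out of reach is approached as far as the arm can. A call with a gripper value outside its range is refused whole. The fingers move at their own pace and stop on an object; "force" is the grip in N (left out, the last holds). Time passes only in rows, so rows that do not move let the fingers close, or fill a call up. It gives the time, the measured TCP pose, the force and the opening at its end, in the units of the state.
- read_state(): the state, without advancing time (a new reading comes with each control period).
- camera(name): name is "scene" or "top" or "wrist"; returns (picture, depth): 400x640x3 uint8, blue, green, red; 400x640 float32, m along the optical axis (not along the pixel's ray), 0 where there is no reading.
- camera_params(name): a dict with "camera_matrix" (3x3 intrinsics, pixels), "world_from_camera" (4x4, takes a point from camera to world coordinates). Camera axes: x right, y down, z forward; pixel columns grow to the right and rows downward; lengths in m; the calibration is good to about 2 mm. A picture is of the moment at which its call begins: read the wrist's pose just before it. camera_params takes no time and is no camera call; for the wrist camera it gives the pose at the moment of the call.
- close_job(): hands the job in, once; it reports no verdict.
The state is a dict: "time": time; "joint_positions": joint angles; "joint_vel": joint speeds; "joint_torque": joint torques, N m; "ee_pos": TCP position; "eef_rot": TCP orientation; "ft_force": force on the tool from outside, world axes, zero at the start; "torque": the same for the moment, N m; "width": finger opening in m.
Only numpy, scipy, OpenCV 4.12 (cv2) and the standard library are available. Lean on these libraries where they do the work, as an engineer would, in place of code of your own. Each camera call takes 0.05 s, during which the arm holds its last target.

## Working session

There is one attempt and no reset: what is moved stays moved. The work goes in short steps, Python scripts to look and compute and a tool call to move; the robot and the scene stay as the last step left them, time stands still between calls to the robot, and variables do not carry over. Pictures are saved under pics/ and viewed, and the job is handed in when it is done.

Besides the shell and the picture viewer there is one more tool, called after ">>>" as name([rows], argument=value, ...), one row to a line, values as JSON. send_rows: Moves the arm, as the interface text tells. Its arguments: {"type":"object","properties":{"steps":{"type":"array"},"force":{"type":"number"}},"required":["steps"]}

```bash
mkdir -p pics; cat > h.py <<'E'
import numpy as np, cv2
from bench import *
def snap(n,tag):
    P=camera_params(n); im,d=camera(n); cv2.imwrite(f'pics/{tag}.png',im); np.savez(f'pics/{tag}.npz',d=d,K=P['camera_matrix'],T=P['world_from_camera'],im=im); return im,d,P
def cloud(tag):
    z=np.load(f'pics/{tag}.npz'); d=z['d'];K=z['K'];T=z['T']
    v,u=np.mgrid[:d.shape[0],:d.shape[1]]
    c=np.stack([(u-K[0,2])/K[0,0]*d,(v-K[1,2])/K[1,1]*d,d,np.ones_like(d)],-1)
    w=(c@T.T)[...,:3]; w[d==0]=np.nan
    return w,z['im']
E
python3 - <<'E'
from h import *
print(read_state(),tip_extent)
for n in ['top','scene']:
    im,d,P=snap(n,n+'0'); print(P)
E
```

```text
{'time': 0.0, 'joint_positions': array([ 1.26741195,  0.3329043 , -0.06470326,  1.46095472,  0.02162988,
        1.34990435, -0.08850794]), 'joint_vel': array([-5.54331105e-05, -1.54251115e-04,  9.46917476e-04, -6.28004135e-05,
       -4.08635681e-04,  1.82980409e-04,  8.71301455e-05]), 'joint_torque': array([-5.85537055e-04, -6.23259902e+01,  2.40615837e-02, -3.89899278e+01,
       -6.14486821e-02,  3.97028332e-02,  1.26800146e-04]), 'ee_pos': array([ 0.17305996, -0.6001215 ,  0.20322734]), 'eef_rot': array([ 9.90159315e-01,  1.39942800e-01, -1.50701116e-04, -7.21526920e-04]), 'ft_force': array([-1.25930164, -0.06696745,  0.02043411]), 'torque': array([-0.00158826,  0.0104721 , -0.01095552]), 'width': 0.08691776309528086} 0.017
{'camera_matrix': array([[370.11351355,   0.        , 312.72164224],
       [  0.        , 370.11351355, 196.52033292],
       [  0.        ,   0.        ,   1.        ]]), 'world_from_camera': array([[-1.22051856e-02, -9.92205203e-01,  1.24015601e-01,
         4.37626066e-01],
       [-9.99925434e-01,  1.20612650e-02, -1.91125640e-03,
         6.37195206e-02],
       [ 4.00573518e-04, -1.24029681e-01, -9.92278428e-01,
         9.67572534e-01],
       [ 0.00000000e+00,  0.00000000e+00,  0.00000000e+00,
         1.00000000e+00]])}
{'camera_matrix': array([[493.28041488,   0.        , 315.82958487],
       [  0.        , 493.28041488, 191.22422676],
       [  0.        ,   0.        ,   1.        ]]), 'world_from_camera': array([[ 0.76740059,  0.34596245, -0.53982064,  1.30307209],
       [ 0.64098411, -0.43411654,  0.63299463, -0.87695695],
       [-0.0153527 , -0.8317769 , -0.55489772,  0.8664862 ],
       [ 0.        ,  0.        ,  0.        ,  1.        ]])}
```

View pics/top0.png

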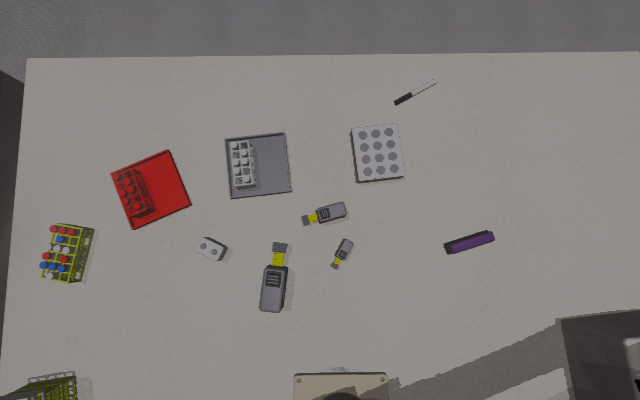

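View pics/scene0.png

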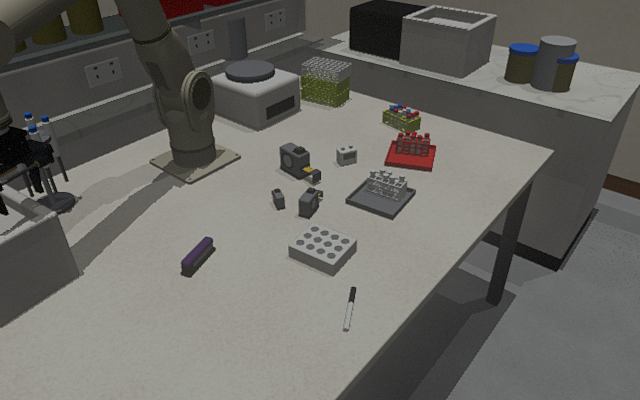

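Candidates for the tape in the top view are large (273,287), middle (328,213) and small (342,252). The grey tray is at (258,165) with a red look-alike at (150,190), the foam at (377,152), the timer at (211,248) and the stapler at (470,242). I'll measure these next.

```bash
python3 - <<'E'
from h import *
w,im=cloud('top0')
hgt=w[...,2]
boxes={'mid':(295,195,355,230),'small':(325,233,360,275),'big':(255,238,295,318),'tray':(218,125,298,205),'foam':(344,118,410,188),'timer':(190,230,232,265),'stap':(438,226,500,258)}
for k,(a,b,c,d) in boxes.items():
    p=w[b:d,a:c].reshape(-1,3); p=p[np.isfinite(p[:,2])]
    q=p[(p[:,2]>0.008)]
    zt=np.percentile(q[:,2],98)
    for nm,s in (('all',q),('top',q[q[:,2]>zt-0.008])):
        r=cv2.minAreaRect((s[:,:2]*1000).astype(np.float32)); print(k,nm,len(s),round(zt,4),np.round(r[0],1),np.round(r[1],1),round(r[2],1))
cv2.imwrite('pics/crop.png',cv2.resize(im[110:300,210:420],None,fx=3.8,fy=3,interpolation=cv2.INTER_CUBIC)[:600,:800])
E
```

```text
mid all 572 0.0717 [508.8  36.8] [ 37.3 110.8] 14.5
mid top 123 0.0717 [512.6  17.2] [29.8 65.5] 15.5
small all 291 0.0513 [408.6  -7.2] [26.  78.2] 60.7
small top 135 0.0513 [421.1 -14.5] [23.7 48.2] 59.3
big all 1377 0.1029 [359.7 156.6] [ 53.3 160.3] 83.2
big top 147 0.1029 [356.2 156.8] [28.4 26. ] 81.8
tray all 1486 0.078 [643.4 207. ] [160.9 160.1] 6.1
tray top 248 0.078 [639.5 240.8] [105.1  37.5] 6.6
foam all 2648 0.046 [ 667.7 -106. ] [140.5 121.1] 6.0
foam top 2470 0.046 [ 667.9 -105.7] [140.  120.6] 6.0
timer all 521 0.0609 [426.5 317.5] [63.8 41.4] 64.2
timer top 383 0.0609 [426.3 317.1] [62.7 37.6] 63.4
stap all 588 0.0461 [ 435.4 -332.3] [ 28.5 116.8] 17.2
stap top 456 0.0461 [ 434.6 -331.9] [ 25.8 113.5] 16.4
```

View pics/crop.png

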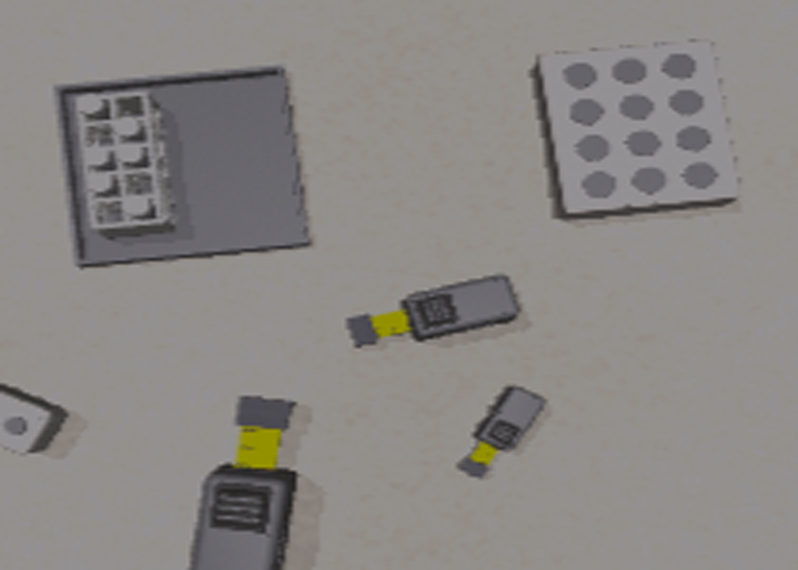

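The middle tape reads 70 mm tall and 111 mm long, and both match the description. It is centred near (0.513, 0.017) with yaw about 14.5°. Tray and foam are parallel (6.05°), and the gap is about 178 mm. Next I plan the approach and check what is around the start pose.

```bash
cat >> h.py <<'E'
from scipy.spatial.transform import Rotation as Ro
def plan(target,yaw,n,jaw=-1,start=None):
    """tool x axis at world yaw (deg), tool pointing down"""
    s=read_state(); R=Ro.from_quat(s['eef_rot']); p=s['ee_pos']
    Rt=Ro.from_euler('z',yaw,degrees=True)*Ro.from_euler('x',180,degrees=True)
    rv=(R.inv()*Rt).as_rotvec()
    print('pos',np.round(p,4),'yaw',np.degrees(np.arctan2(*R.as_matrix()[1::-1,0])).round(2),'tilt rv(deg)',np.degrees(rv).round(2),'t',s['time'],'w',s['width'].round(4),'F',s['ft_force'].round(2))
    d=(np.array(target)-p)/n
    for i in range(n):
        Ri=R*Ro.from_rotvec(rv*i/n)
        print('[',*(f'{v:.2f},' for v in np.degrees(rv/n)),*(f'{v:.4f},' for v in Ri.inv().apply(d)),jaw,']')
E
python3 - <<'E'
from h import *
w,im=cloud('top0')
q=w[310:400,560:640].reshape(-1,3); q=q[np.isfinite(q[:,2])]
print(q.min(0),q.max(0),np.percentile(q,50,axis=0))
plan([0.49,0.03,0.25],104.5,20)
E
```

```text
[ 0.04640741 -0.75750436 -0.00700463] [ 0.26103795 -0.54098303  0.23514153] [ 0.18723087 -0.56510644  0.09402569]Traceback (most recent call last):
  File "<stdin>", line 5, in <module>
  File "h.py", line 17, in plan
    print('pos',np.round(p,4),'yaw',np.degrees(np.arctan2(*R.as_matrix()[1::-1,0])).round(2),'tilt rv(deg)',np.degrees(rv).round(2),'t',s['time'],'w',s['width'].round(4),'F',s['ft_force'].round(2))
                                                                                                                                                      ^^^^^^^^^^^^^^^^
AttributeError: 'float' object has no attribute 'round'
```

```bash
sed -i "s/s\['width'\].round(4)/round(s['width'],4)/" h.py
python3 - <<'E'
from h import *
plan([0.49,0.03,0.30],104.5,20)
E
```

```text
pos [ 0.1731 -0.6002  0.2033] yaw 16.09 tilt rv(deg) [-6.000e-02 -5.000e-02 -8.841e+01] t 0.1 w 0.0868 F [-0.53 -0.02 -0.17]
[ -0.00, -0.00, -4.42, 0.0240, -0.0259, -0.0048, -1 ]
[ -0.00, -0.00, -4.42, 0.0259, -0.0240, -0.0048, -1 ]
[ -0.00, -0.00, -4.42, 0.0276, -0.0219, -0.0048, -1 ]
[ -0.00, -0.00, -4.42, 0.0293, -0.0197, -0.0048, -1 ]
[ -0.00, -0.00, -4.42, 0.0307, -0.0174, -0.0048, -1 ]
[ -0.00, -0.00, -4.42, 0.0319, -0.0150, -0.0048, -1 ]
[ -0.00, -0.00, -4.42, 0.0330, -0.0125, -0.0048, -1 ]
[ -0.00, -0.00, -4.42, 0.0339, -0.0099, -0.0048, -1 ]
[ -0.00, -0.00, -4.42, 0.0345, -0.0072, -0.0048, -1 ]
[ -0.00, -0.00, -4.42, 0.0350, -0.0046, -0.0048, -1 ]
[ -0.00, -0.00, -4.42, 0.0352, -0.0019, -0.0048, -1 ]
[ -0.00, -0.00, -4.42, 0.0353, 0.0009, -0.0048, -1 ]
[ -0.00, -0.00, -4.42, 0.0351, 0.0036, -0.0048, -1 ]
[ -0.00, -0.00, -4.42, 0.0347, 0.0063, -0.0048, -1 ]
[ -0.00, -0.00, -4.42, 0.0341, 0.0089, -0.0048, -1 ]
[ -0.00, -0.00, -4.42, 0.0333, 0.0115, -0.0048, -1 ]
[ -0.00, -0.00, -4.42, 0.0323, 0.0141, -0.0048, -1 ]
[ -0.00, -0.00, -4.42, 0.0312, 0.0165, -0.0048, -1 ]
[ -0.00, -0.00, -4.42, 0.0298, 0.0189, -0.0048, -1 ]
[ -0.00, -0.00, -4.42, 0.0282, 0.0211, -0.0048, -1 ]
```

>>> send_rows([
  [0,0,0,0,0,-0.04,-1],
  [0,0,0,0,0,-0.04,-1],
  [0,0,0,0,0,-0.02,-1],
  [0,0,-5,0.02,-0.04,0,-1],
  [0,0,-6,0.023,-0.04,0,-1],
  [0,0,-6,0.025,-0.037,0,-1],
  [0,0,-6,0.03,-0.034,0,-1],
  [0,0,-6,0.033,-0.03,0,-1],
  [0,0,-6,0.036,-0.025,0,-1],
  [0,0,-6,0.038,-0.02,0,-1],
])

```text
time: 1.1
ee_pos: [0.2191, -0.283, 0.3017]
eef_rot: [0.874, 0.486, -0.0, -0.006]
ft_force: [1.1, 0.2, 1.4]
width: 0.087
```

```bash
python3 - <<'E'
from h import *
plan([0.49,0.03,0.30],104.5,10)
E
```

```text
pos [ 0.2191 -0.283   0.3017] yaw 58.22 tilt rv(deg) [ -0.48  -0.58 -46.28] t 1.1 w 0.087 F [1.14 0.18 1.38]
[ -0.05, -0.06, -4.63, 0.0409, 0.0066, 0.0003, -1 ]
[ -0.05, -0.06, -4.63, 0.0402, 0.0098, 0.0003, -1 ]
[ -0.05, -0.06, -4.63, 0.0393, 0.0130, 0.0003, -1 ]
[ -0.05, -0.06, -4.63, 0.0381, 0.0162, 0.0002, -1 ]
[ -0.05, -0.06, -4.63, 0.0367, 0.0192, 0.0002, -1 ]
[ -0.05, -0.06, -4.63, 0.0350, 0.0221, 0.0002, -1 ]
[ -0.05, -0.06, -4.63, 0.0331, 0.0248, 0.0002, -1 ]
[ -0.05, -0.06, -4.63, 0.0310, 0.0274, 0.0002, -1 ]
[ -0.05, -0.06, -4.63, 0.0287, 0.0298, 0.0002, -1 ]
[ -0.05, -0.06, -4.63, 0.0262, 0.0321, 0.0002, -1 ]
```

>>> send_rows([
  [0,0,-4.6,0.037,0.02,0,-1],
  [0,0,-4.6,0.038,0.018,0,-1],
  [0,0,-4.6,0.038,0.018,0,-1],
  [0,0,-4.6,0.038,0.018,0,-1],
  [0,0,-4.6,0.0367,0.0192,0,-1],
  [0,0,-4.6,0.035,0.0221,0,-1],
  [0,0,-4.6,0.0331,0.0248,0,-1],
  [0,0,-4.6,0.031,0.0274,0,-1],
  [0,0,-4.6,0.0287,0.0298,0,-1],
  [0,0,-4.6,0.0262,0.0321,0,-1],
])

```text
time: 2.1
ee_pos: [0.5133, 0.0281, 0.3022]
eef_rot: [0.603, 0.798, 0.001, -0.004]
ft_force: [0.4, 0.1, 0.2]
width: 0.0874
```

```bash
python3 - <<'E'
from h import *
snap('wrist','w1'); 
plan([0.49,0.03,0.30],104.5,4)
E
```

```text
pos [0.5154 0.034  0.3013] yaw 106.49 tilt rv(deg) [-0.14 -0.62  1.99] t 2.15 w 0.0873 F [-4.25  2.13 -1.12]
[ -0.03, -0.16, 0.50, 0.0009, -0.0064, 0.0003, -1 ]
[ -0.03, -0.16, 0.50, 0.0008, -0.0064, 0.0003, -1 ]
[ -0.03, -0.16, 0.50, 0.0007, -0.0064, 0.0003, -1 ]
[ -0.03, -0.16, 0.50, 0.0007, -0.0064, 0.0003, -1 ]
```

View pics/w1.png

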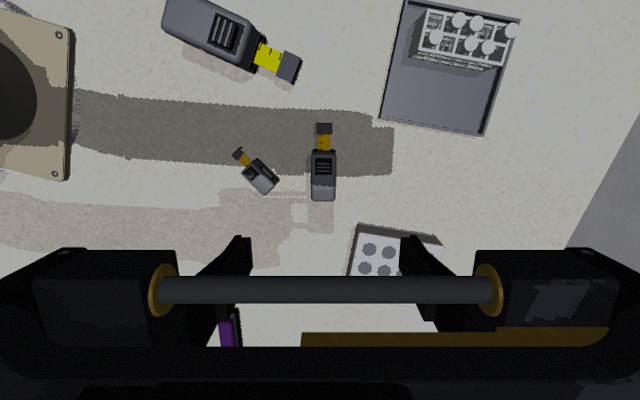

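The wrist view shows the middle tape at (323,175) pointing away from the gripper, with the small one at (258,172) beside it. The arm was still settling, so I let it rest and measure again.

>>> send_rows([
  [0,-0.3,1,0.001,0,0,-1],
  [0,-0.3,1,0,0,0,-1],
  [0,0,0,-0.02,0,0,-1],
  [0,0,0,-0.01,0,0,-1],
  [0,0,0,0,0,0,-1],
  [0,0,0,0,0,0,-1],
  [0,0,0,0,0,0,-1],
  [0,0,0,0,0,0,-1],
  [0,0,0,0,0,0,-1],
  [0,0,0,0,0,0,-1],
])

```text
time: 3.15
ee_pos: [0.5204, 0.0053, 0.3008]
eef_rot: [0.615, 0.788, -0.002, -0.001]
ft_force: [-0.3, 0.3, -0.3]
width: 0.087
```

```bash
cat >> h.py <<'E'
def rects(tag,seeds,zlo=0.008,rad=.13):
    w,im=cloud(tag)
    for k,(cx,cy,r) in seeds.items():
        m=(np.hypot(w[...,0]-cx,w[...,1]-cy)<r)&(w[...,2]>zlo)&(w[...,2]<.12)
        n,l,st,ce=cv2.connectedComponentsWithStats(m.astype(np.uint8))
        for i in range(1,n):
            if st[i,4]<60: continue
            q=w[l==i]; zt=np.percentile(q[:,2],98)
            for nm,s in (('all',q),('top',q[q[:,2]>zt-.012])):
                R=cv2.minAreaRect((s[:,:2]*1000).astype(np.float32)); print(tag,k,nm,st[i,4],round(zt,4),np.round(R[0],1),np.round(R[1],1),round(R[2],1))
E
python3 - <<'E'
from h import *
snap('wrist','w2'); 
rects('w2',{'mid':(.509,.035,.075),'tray':(.643,.207,.125),'foam':(.668,-.106,.1)})
rects('top0',{'mid':(.509,.035,.075)})
plan([0.513,0.017,0.15],104.5,4)
E
```

```text
w2 mid all 1731 0.0701 [506.3  36.4] [ 35.8 109.8] 14.6
w2 mid top 1731 0.0701 [511.8  16.2] [35.1 67.7] 14.6
w2 tray all 4939 0.0761 [642.6 196.9] [161.1 141.8] 6.1
w2 tray top 4939 0.0761 [639.  232.4] [106.4  28.4] 13.5
w2 foam all 4243 0.0429 [ 665.1 -104. ] [139.5 115.6] 6.2
w2 foam top 4243 0.0429 [ 664.9 -101.1] [139.6 109.9] 6.4
top0 mid all 572 0.0717 [508.8  36.8] [ 37.3 110.8] 14.5
top0 mid top 572 0.0717 [513.5  17. ] [34.9 68.5] 14.0
pos [0.5204 0.0053 0.3008] yaw 104.09 tilt rv(deg) [-0.27  0.11 -0.41] t 3.2 w 0.0872 F [ 0.67 -0.05 -0.64]
[ -0.07, 0.03, -0.10, 0.0034, -0.0009, 0.0377, -1 ]
[ -0.07, 0.03, -0.10, 0.0033, -0.0010, 0.0377, -1 ]
[ -0.07, 0.03, -0.10, 0.0033, -0.0010, 0.0377, -1 ]
[ -0.07, 0.03, -0.10, 0.0033, -0.0010, 0.0377, -1 ]
```

View pics/w2.png

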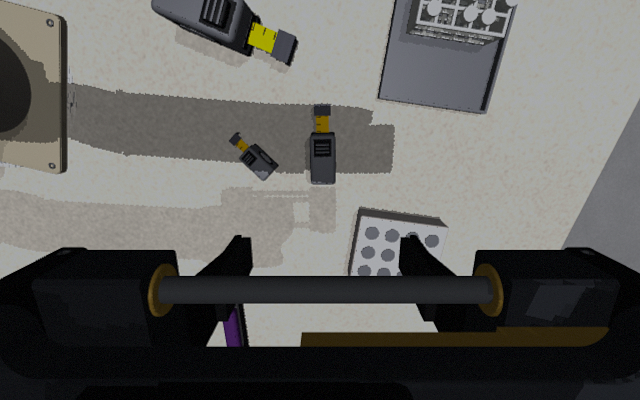

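The wrist view agrees on the case: centre (0.512, 0.0165), yaw 14.5°, height 70 mm. I descend in two stages.

>>> send_rows([
  [0,0,0,0.0033,-0.001,0.04,-1],
  [0,0,-0.1,0.0033,-0.001,0.04,-1],
  [0,0,-0.1,0.0033,-0.001,0.04,-1],
  [0,0,-0.1,0.0033,-0.001,0.04,-1],
  [0,0,-0.1,0,-0.001,0.02,-1],
  [0,0,0,0,0,0.01,-1],
  [0,0,0,0,0,0,-1],
  [0,0,0,0,0,0,-1],
  [0,0,0,0,0,0,-1],
  [0,0,0,0,0,0,-1],
])

```text
time: 4.2
ee_pos: [0.5148, 0.018, 0.1087]
eef_rot: [0.612, 0.791, 0.0, 0.002]
ft_force: [0.2, 1.0, -0.4]
width: 0.0869
```

```bash
python3 - <<'E'
from h import *
snap('wrist','w3'); 
rects('w3',{'mid':(.509,.035,.075)})
plan([0.512,0.0165,0.036],104.5,4)
E
```

```text
w3 mid all 5151 0.0699 [506.5  36.8] [ 36.7 109.4] 14.5
w3 mid top 5151 0.0699 [511.4  17. ] [35.1 68.7] 14.7
pos [0.5149 0.018  0.1088] yaw 104.55 tilt rv(deg) [0.21 0.22 0.05] t 4.25 w 0.0866 F [ 0.93 -0.49 -0.56]
[ 0.05, 0.05, 0.01, -0.0001, -0.0009, 0.0182, -1 ]
[ 0.05, 0.05, 0.01, -0.0001, -0.0008, 0.0182, -1 ]
[ 0.05, 0.05, 0.01, -0.0002, -0.0008, 0.0182, -1 ]
[ 0.05, 0.05, 0.01, -0.0002, -0.0008, 0.0182, -1 ]
```

View pics/w3.png

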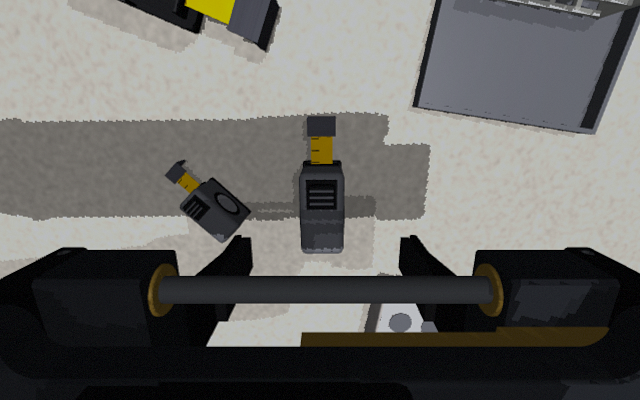

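The tape sits between the open fingers in column (320,205), and the small tape at (210,205) is clear of the left finger. Lower and grip.

>>> send_rows([
  [0,0,0,0,-0.001,0.03,-1],
  [0,0,0,0,-0.001,0.025,-1],
  [0,0,0,0,-0.001,0.012,-1],
  [0,0,0,0,0,0.006,-1],
  [0,0,0,0,0,0,-1],
  [0,0,0,0,0,0,1],
  [0,0,0,0,0,0,1],
  [0,0,0,0,0,0,1],
  [0,0,0,0,0,0,1],
  [0,0,0,0,0,0,1],
], force=20)

```text
time: 5.25
ee_pos: [0.518, 0.0168, 0.0406]
eef_rot: [0.612, 0.79, 0.003, 0.008]
ft_force: [0.1, -0.4, 1.0]
width: 0.0554
```

```bash
python3 - <<'E'
from h import *
plan([0.512,0.0165,0.036],104.5,1)
E
```

```text
pos [0.518  0.0168 0.0406] yaw 104.46 tilt rv(deg) [ 0.84  0.48 -0.03] t 5.25 w 0.0554 F [ 0.14 -0.39  1.05]
[ 0.84, 0.48, -0.03, 0.0013, -0.0060, 0.0045, -1 ]
```

>>> send_rows([
  [0.8,0.5,0,0.001,-0.006,0.003,0.05],
  [0,0,0,0,0,0,0.05],
  [0,0,0,0,0,0,0.05],
  [0,0,0,0,0,0,1],
  [0,0,0,0,0,0,1],
  [0,0,0,0,0,0,1],
  [0,0,0,0,0,0,1],
  [0,0,0,0,0,0,1],
  [0,0,0,0,0,0,1],
  [0,0,0,0,0,0,1],
], force=20)

```text
time: 6.25
ee_pos: [0.5118, 0.0161, 0.0374]
eef_rot: [0.612, 0.79, 0.0, -0.0]
ft_force: [0.5, -0.6, -0.1]
width: 0.0357
```

```bash
python3 - <<'E'
from h import *
plan([0.512,0.0165,0.036],104.5,1)
E
```

```text
pos [0.5118 0.0161 0.0374] yaw 104.46 tilt rv(deg) [ 0.   -0.06 -0.04] t 6.25 w 0.0357 F [ 0.46 -0.58 -0.15]
[ 0.00, -0.06, -0.04, 0.0003, 0.0003, 0.0014, -1 ]
```

The grip is on the case (35.7 mm wide). Now I lift, turn square to the rim, and stage in front of the tray.

```bash
python3 - <<'E'
from h import *
plan([0.658,0.0167,0.085],96.1,8,1)
E
```

```text
pos [0.5118 0.0161 0.0374] yaw 104.46 tilt rv(deg) [-0.   -0.06  8.36] t 6.25 w 0.0357 F [ 0.46 -0.58 -0.15]
[ -0.00, -0.01, 1.05, -0.0045, 0.0177, -0.0060, 1 ]
[ -0.00, -0.01, 1.05, -0.0042, 0.0178, -0.0060, 1 ]
[ -0.00, -0.01, 1.05, -0.0038, 0.0179, -0.0060, 1 ]
[ -0.00, -0.01, 1.05, -0.0035, 0.0179, -0.0060, 1 ]
[ -0.00, -0.01, 1.05, -0.0032, 0.0180, -0.0060, 1 ]
[ -0.00, -0.01, 1.05, -0.0029, 0.0181, -0.0060, 1 ]
[ -0.00, -0.01, 1.05, -0.0025, 0.0181, -0.0060, 1 ]
[ -0.00, -0.01, 1.05, -0.0022, 0.0181, -0.0060, 1 ]
```

>>> send_rows([
  [0,0,0,0,0,-0.02,1],
  [0,0,0,0,0,-0.028,1],
  [0,0,1.1,-0.005,0.02,0,1],
  [0,0,1.1,-0.005,0.02,0,1],
  [0,0,1.1,-0.004,0.02,0,1],
  [0,0,1.1,-0.004,0.02,0,1],
  [0,0,1.1,-0.004,0.02,0,1],
  [0,0,1.1,-0.003,0.02,0,1],
  [0,0,1.1,-0.003,0.02,0,1],
  [0,0,0.5,0,0,0,1],
])

```text
time: 7.25
ee_pos: [0.6502, 0.0127, 0.0755]
eef_rot: [0.67, 0.742, -0.008, -0.007]
ft_force: [-0.8, -0.2, -5.9]
width: 0.0355
```

>>> send_rows([
  [0,0,0,0,0,0,1],
  [0,0,0,0,0,0,1],
  [0,0,0,0,0,0,1],
  [0,0,0,0,0,0,1],
  [0,0,0,0,0,0,1],
  [0,0,0,0,0,0,1],
  [0,0,0,0,0,0,1],
  [0,0,0,0,0,0,1],
  [0,0,0,0,0,0,1],
  [0,0,0,0,0,0,1],
])

```text
time: 8.25
ee_pos: [0.6465, 0.0124, 0.0737]
eef_rot: [0.669, 0.743, -0.01, -0.009]
ft_force: [0.7, 0.2, -5.7]
width: 0.0352
```

```bash
python3 - <<'E'
from h import *
plan([0.658,0.0167,0.085],96.1,1,1)
snap('wrist','w4');snap('top','top1')
E
```

```text
pos [0.6465 0.0124 0.0737] yaw 95.97 tilt rv(deg) [-1.53 -0.   -0.13] t 8.25 w 0.0352 F [ 0.71  0.17 -5.68]
[ -1.53, -0.00, -0.13, 0.0031, 0.0116, -0.0116, 1 ]
```

View pics/w4.png

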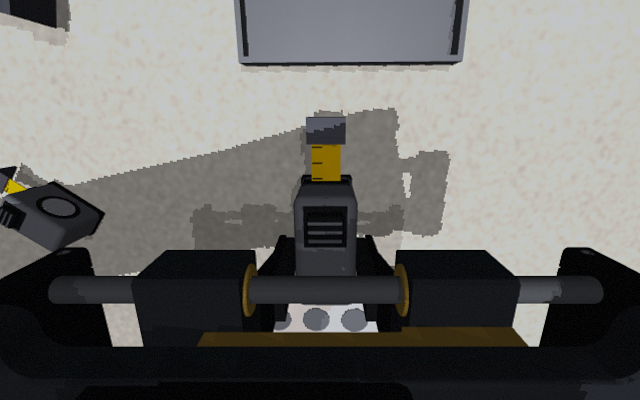

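The tape is held with its hook at (326,128). The tray rim runs along row ~64 from (240,64) to (463,62) and is nearly square to the tape. Now I measure rim, hook and foam.

```bash
python3 - <<'E'
from h import *
w,im=cloud('w4')
# rim top points near front wall
m=(w[...,2]>.012)&(w[...,2]<.025)&(w[...,1]>.1)&(w[...,0]>.54)&(w[...,0]<.76)
a=np.radians(6.1); ex=np.array([np.cos(a),np.sin(a)]); ey=np.array([-np.sin(a),np.cos(a)])
O=np.array([.6425,.2065])
def tf(p): d=p[...,:2]-O; return np.stack([d@ex,d@ey],-1)*1000
q=tf(w[m]); 
print('rim',len(q),np.percentile(q[:,0],[0,2,98,100]),np.percentile(q[:,1],[0,1,5,25,50,75]))
for lo,hi in((-78,-40),(-40,0),(0,40),(40,78)):
    s=q[(q[:,0]>lo)&(q[:,0]<hi)]; print(lo,len(s),np.percentile(s[:,1],[1,10,50]))
h=w[108:140,300:352]; hm=(h[...,2]>.04); q=tf(h[hm]); print('hook',np.percentile(q,[1,50,99],axis=0), np.percentile(h[hm][:,2],[2,50,98]))
w,im=cloud('top0')
for nm,mm in(('tray',(w[...,2]>.012)&(w[...,2]<.03)),('foam',(w[...,2]>.03)&(w[...,2]<.06))):
    if nm=='tray': r=(slice(125,205),slice(218,298))
    else: r=(slice(118,188),slice(344,410))
    q=tf(w[r][mm[r]]); print(nm,len(q),np.percentile(q,[0,1,50,99,100],axis=0).round(1).tolist(), np.median(w[r][mm[r]][:,2]))
w,im=cloud('w2')
m=(w[...,2]>.035)&(w[...,2]<.05)&(w[...,1]<-.02)&(w[...,0]>.58)&(w[...,0]<.75); q=tf(w[m]); print('foam w2',np.percentile(q[:,0],[1,50,99]),np.percentile(q[:,1],[50,90,98,99,100]))
m=(w[...,2]>.012)&(w[...,2]<.025)&(w[...,1]>.1)&(w[...,0]>.54)&(w[...,0]<.76); q=tf(w[m]); print('rim w2',np.percentile(q[:,0],[1,50,99]),np.percentile(q[:,1],[0,1,2,5,10]))
plan([.65,.0125,.0737],96.1,1,1)
E
```

```text
rim 2531 [-81.72741612 -80.91605532  77.99643778  79.34504222] [-80.6401123  -80.47546163 -80.33866018 -79.19875677 -77.38073496
 -65.01921852]
-78 527 [-80.4744042  -80.24501897 -77.70761165]
-40 415 [-80.49002839 -80.32474174 -78.54381657]
0 391 [-80.47358199 -80.26262092 -78.67247301]
40 836 [-80.47665147 -80.18207308 -75.40345027]
hook [[ -29.13717971 -130.43153206]
 [ -17.32320289 -123.87925327]
 [  -5.5482244  -117.52061041]] [0.06321168 0.06594903 0.06727695]
tray 492 [[-79.5, -79.7], [-79.3, -79.5], [-0.2, 15.5], [80.9, 80.2], [81.4, 80.5]] 0.01799609905390398
foam 2533 [[-78.3, -374.0], [-77.5, -371.3], [-10.2, -312.2], [59.9, -253.5], [62.2, -252.9]] 0.042392382194972766
foam w2 [-79.56598103 -32.26358134  56.92171585] [-289.72007737 -258.9800099  -254.42170093 -254.14089504 -253.33694748]
rim w2 [-81.27383661  25.91879688  78.83873747] [-80.50173717 -80.41928109 -80.34405353 -79.9178564  -79.13288896]
pos [0.6464 0.0124 0.0737] yaw 95.97 tilt rv(deg) [-1.53 -0.   -0.13] t 8.35 w 0.0357 F [-1.06  0.27 -5.57]
[ -1.53, -0.00, -0.13, -0.0003, 0.0035, -0.0001, 1 ]
```

Everything agrees: the rim's outer face is at y=-80.3 mm in the tray frame, the foam face at -253.8, and the hook tip at -117.5. The case centre is at the TCP (-193.4). Next I go 49 mm forward and 9 mm sideways, and remove the 1.5° roll.

>>> send_rows([
  [-0.8,0,0,0,0.003,0,1],
  [-0.8,0,-0.1,0,0.005,0,1],
  [-0.2,0,0,0.015,0.002,0,1],
  [-0.2,0,0,0.015,0.001,0,1],
  [-0.2,0,0,0.012,0,0,1],
  [-0.2,0,0,0.007,0,0,1],
  [-0.1,0,0,0,0,0,1],
  [-0.1,0,0,0,0,0,1],
  [0,0,0,0,0,0,1],
  [0,0,0,0,0,0,1],
])

```text
time: 9.35
ee_pos: [0.6524, 0.0672, 0.0735]
eef_rot: [0.668, 0.744, 0.008, 0.008]
ft_force: [-0.2, 0.4, -5.8]
width: 0.0356
```

```bash
cat >> h.py <<'E'
a=np.radians(6.1); ex=np.array([np.cos(a),np.sin(a)]); ey=np.array([-np.sin(a),np.cos(a)]); O=np.array([.6425,.2065])
def tf(p): d=np.asarray(p)[...,:2]-O; return np.stack([d@ex,d@ey],-1)*1000
def inv(x,y,z): p=O+(x*ex+y*ey)/1000; return [p[0],p[1],z]
def where(x,y,z,n=1,jaw=1):
    print('tray frame TCP',tf(read_state()['ee_pos']).round(1)); plan(inv(x,y,z),96.1,n,jaw)
E
python3 - <<'E'
from h import *
where(-8,-144.5,.0374)
E
```

```text
tray frame TCP [  -4.9 -139.5]
pos [0.6524 0.0672 0.0735] yaw 96.17 tilt rv(deg) [ 1.3  -0.01  0.07] t 9.35 w 0.0356 F [-0.19  0.36 -5.8 ]
[ 1.30, -0.01, 0.07, -0.0050, -0.0039, 0.0360, 1 ]
```

>>> send_rows([
  [1.2,0,0,-0.002,-0.002,0.005,1],
  [0,0,0,-0.002,-0.001,0.008,1],
  [0,0,0,0,0,0.008,1],
  [0,0,0,0,0,0,1],
  [0,0,0,0,0,0,1],
  [0,0,0,0,0,0,1],
  [0,0,0,0,0,0,1],
  [0,0,0,0,0,0,1],
  [0,0,0,0,0,0,1],
  [0,0,0,0,0,0,1],
])

```text
time: 10.35
ee_pos: [0.6502, 0.0607, 0.0503]
eef_rot: [0.669, 0.743, -0.0, 0.0]
ft_force: [-0.4, -0.6, -6.5]
width: 0.0356
```

```bash
python3 - <<'E'
from h import *
where(-8,-144.5,.0374)
snap('wrist','w5')
w,im=cloud('w5')
h=w[100:145,295:357]; hm=(h[...,2]>.03); q=tf(h[hm]); print('hook',np.percentile(q,[1,50,99],axis=0), np.percentile(h[hm][:,2],[2,50,98]))
E
```

```text
tray frame TCP [  -7.9 -145.8]
pos [0.6502 0.0607 0.0503] yaw 96.03 tilt rv(deg) [-0.01  0.02 -0.07] t 10.35 w 0.0356 F [-0.39 -0.57 -6.52]
[ -0.01, 0.02, -0.07, 0.0013, -0.0001, 0.0129, 1 ]
hook [[-20.20259444 -85.76987242]
 [ -8.09877395 -77.89072645]
 [  3.42974712 -69.86037173]] [0.03977627 0.04244343 0.04382555]
```

View pics/w5.png

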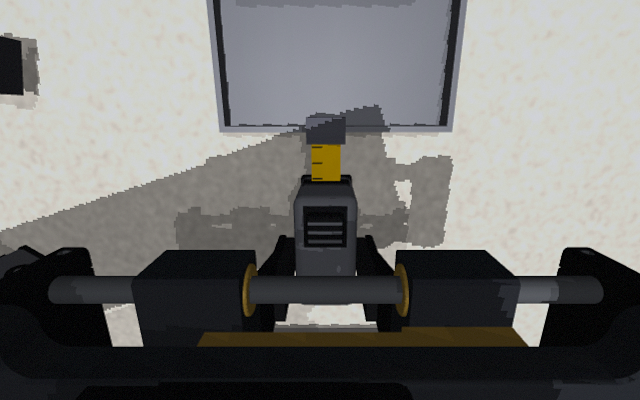

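The hook tip (326,117) is above the tray floor just past the rim, with its inner face about 3.4 mm inside the wall. I add 2 mm and lower onto the bench.

>>> send_rows([
  [0,0,0,0.002,0,0,1],
  [0,0,0,0,0,0.004,1],
  [0,0,0,0,0,0.004,1],
  [0,0,0,0,0,0.003,1],
  [0,0,0,0,0,0.001,1],
  [0,0,0,0,0,0.001,1],
  [0,0,0,0,0,0,1],
  [0,0,0,0,0,0,1],
  [0,0,0,0,0,0,1],
  [0,0,0,0,0,0,1],
])

```text
time: 11.4
ee_pos: [0.6507, 0.0629, 0.0378]
eef_rot: [0.669, 0.743, 0.0, 0.001]
ft_force: [-1.6, -0.5, -2.5]
width: 0.0353
```

```bash
python3 - <<'E'
from h import *
where(-8,-144.5,.0374)
E
```

```text
tray frame TCP [  -7.1 -143.6]
pos [0.6507 0.0629 0.0378] yaw 96.01 tilt rv(deg) [ 0.08  0.05 -0.09] t 11.4 w 0.0353 F [-1.64 -0.45 -2.52]
[ 0.08, 0.05, -0.09, -0.0009, -0.0009, 0.0004, 1 ]
```

It is resting on the bench: the wrist load dropped from 6.5 to 2.5 N. Now back away about 62 mm, then look.

>>> send_rows([
  [0,0,0,-0.005,0,0,1],
  [0,0,0,-0.008,-0.0005,0,1],
  [0,0,0,-0.01,0,0,1],
  [0,0,0,-0.01,0,0,1],
  [0,0,0,-0.01,0,0,1],
  [0,0,0,-0.01,0,0,1],
  [0,0,0,-0.006,0,0,1],
  [0,0,0,0,0,0,1],
  [0,0,0,0,0,0,1],
  [0,0,0,0,0,0,1],
])

```text
time: 12.4
ee_pos: [0.6573, -0.0003, 0.0379]
eef_rot: [0.669, 0.743, 0.001, 0.0]
ft_force: [0.7, 1.2, -4.5]
width: 0.0356
```

```bash
python3 - <<'E'
from h import *
where(-8,-215.8,.0374)
snap('wrist','w6')
E
```

```text
tray frame TCP [  -7.3 -207.2]
pos [ 6.573e-01 -3.000e-04  3.790e-02] yaw 95.99 tilt rv(deg) [ 0.15 -0.09 -0.11] t 12.4 w 0.0356 F [ 0.72  1.24 -4.51]
[ 0.15, -0.09, -0.11, -0.0086, -0.0007, 0.0005, 1 ]
```

View pics/w6.png

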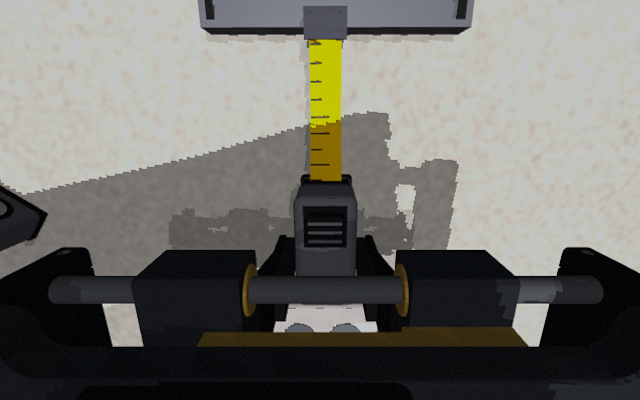

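The blade is drawn out, with the hook caught on the rim at (325,22). The gap to the foam is now about 11.6 mm. Back up another 9 mm, set down and open.

>>> send_rows([
  [0.1,0,0.1,-0.004,0,0,1],
  [0,0,0,-0.004,0,0,1],
  [0,0,0,-0.001,0,0.0005,1],
  [0,0,0,0,0,0.0005,1],
  [0,0,0,0,0,0,1],
  [0,0,0,0,0,0,1],
  [0,0,0,0,0,0,1],
  [0,0,0,0,0,0,1],
  [0,0,0,0,0,0,1],
  [0,0,0,0,0,0,1],
])

```text
time: 13.45
ee_pos: [0.6581, -0.0076, 0.0378]
eef_rot: [0.669, 0.743, 0.001, -0.001]
ft_force: [-0.6, 2.5, -1.0]
width: 0.0353
```

```bash
python3 - <<'E'
from h import *
where(-8,-215.8,.0374)
snap('scene','s6')
im=cv2.imread('pics/s6.png'); cv2.imwrite('pics/s6c.png',cv2.resize(im[150:290,260:430],None,fx=4,fy=4,interpolation=cv2.INTER_CUBIC))
E
```

```text
tray frame TCP [  -7.2 -214.5]
pos [ 0.6581 -0.0076  0.0378] yaw 96.02 tilt rv(deg) [ 0.05 -0.15 -0.08] t 13.45 w 0.0353 F [-0.6   2.52 -0.99]
[ 0.05, -0.15, -0.08, -0.0013, -0.0008, 0.0004, 1 ]
```

View pics/s6c.png

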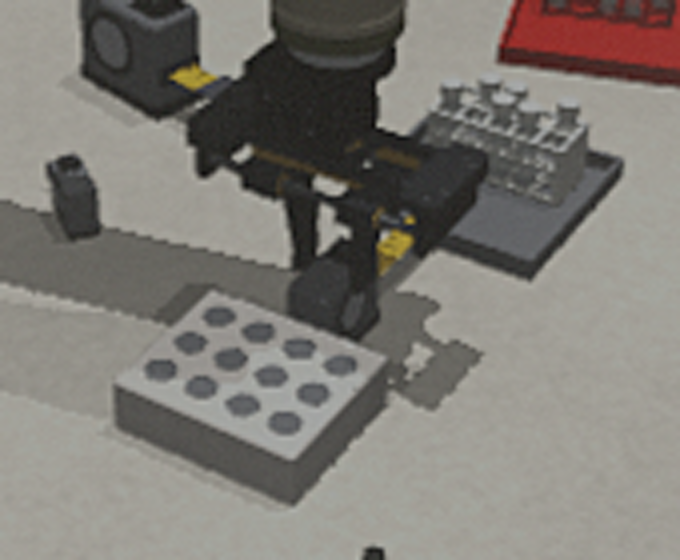

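The case back is about 4 mm from the foam, per both the pose and the scene view. I nudge 2 mm more and open.

>>> send_rows([
  [0,0,0.1,-0.002,0,0,1],
  [0,0,0,0,0,0,1],
  [0,0,0,0,0,0,1],
  [0,0,0,0,0,0,0],
  [0,0,0,0,0,0,-0.2],
  [0,0,0,0,0,0,-0.2],
  [0,0,0,0,0,0,-0.2],
  [0,0,0,0,0,0,-0.2],
  [0,0,0,0,0,0,-0.2],
  [0,0,0,0,0,0,-0.2],
])

```text
time: 14.5
ee_pos: [0.66, -0.0127, 0.0387]
eef_rot: [0.671, 0.742, 0.001, 0.002]
ft_force: [-0.2, 0.7, -0.2]
width: 0.052
```

```bash
python3 - <<'E'
from h import *
where(-8,-215.8,.0374)
E
```

```text
tray frame TCP [  -5.9 -219.8]
pos [ 0.66   -0.0127  0.0387] yaw 95.79 tilt rv(deg) [ 0.22  0.04 -0.31] t 14.5 w 0.052 F [-0.17  0.75 -0.16]
[ 0.22, 0.04, -0.31, 0.0040, -0.0021, 0.0013, 1 ]
```

>>> send_rows([
  [0.2,0,0,0,-0.0015,0,-0.2],
  [0,0,0,0,0,-0.01,-0.2],
  [0,0,0,0,0,-0.02,-0.2],
  [0,0,0,0,0,-0.025,-0.2],
  [0,0,0,0,0,-0.025,-0.2],
  [0,0,0,0,0,-0.02,-0.2],
  [0,0,0,0,0,0,1],
  [0,0,0,0,0,0,1],
  [0,0,0,0,0,0,1],
  [0,0,0,0,0,0,1],
])

```text
time: 15.5
ee_pos: [0.6575, -0.0121, 0.1448]
eef_rot: [0.67, 0.742, -0.0, -0.0]
ft_force: [-0.0, 0.2, -1.0]
width: 0.0276
```

```bash
python3 - <<'E'
from h import *
where(-8,-195,.1)
snap('wrist','w7')
rects('w7',{'case':(.655,.0,.09)},zlo=.04)
w,im=cloud('w7')
d=tf(w)
m=(w[...,2]>.055)&(w[...,2]<.078)&(np.abs(d[...,0]+8)<30)&(d[...,1]<-150)&(d[...,1]>-262)
print(m.sum(),np.percentile(d[m],[1,50,99],axis=0))
m2=m&(w[...,2]>.066); print('button',m2.sum(),np.percentile(d[m2],[1,50,99],axis=0), np.median(w[m2][:,2]))
E
```

```text
tray frame TCP [  -8.3 -219. ]
pos [ 0.6575 -0.0121  0.1448] yaw 95.86 tilt rv(deg) [-0.04  0.01 -0.24] t 15.5 w 0.0276 F [-0.04  0.19 -1.02]
[ -0.04, 0.01, -0.24, 0.0240, 0.0002, 0.0448, 1 ]
w7 case all 5609 0.0698 [667.5 -41.7] [120.5 115.1] 59.6
w7 case top 5609 0.0698 [658.3  -8.3] [35.3 68.4] 5.8
2813 [[ -24.55495388 -248.41459559]
 [  -7.36823371 -212.56159591]
 [  10.54291917 -181.35947333]]
button 447 [[ -17.00027593 -205.81982157]
 [  -7.45101646 -196.94680544]
 [   2.11514794 -188.97083287]] 0.06912598092581473
```

View pics/w7.png

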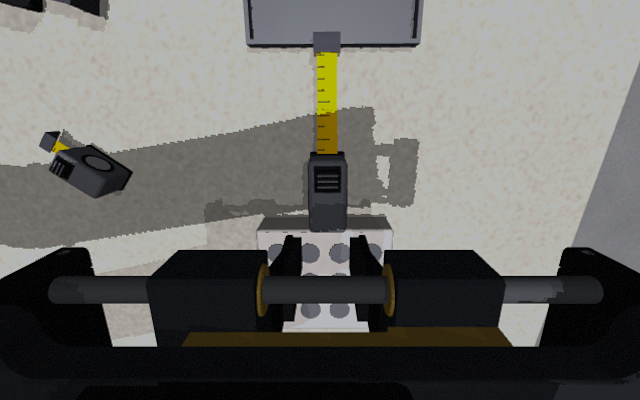

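The tape stands free with its hook on the rim at (326,42) and the case square (5.8° against 6.1°). The back is about 4 mm from the foam, and the button is up at tray-frame (-7.4, -197.2), z 69 mm. Now move the closed fingertips above it.

>>> send_rows([
  [0,0,-0.2,0.01,0.001,0,1],
  [0,0,0,0.01,0,0.015,1],
  [0,0,0,0.002,0,0.015,1],
  [0,0,0,0,0,0.01,1],
  [0,0,0,0,0,0.004,1],
  [0,0,0,0,0,0,1],
  [0,0,0,0,0,0,1],
  [0,0,0,0,0,0,1],
  [0,0,0,0,0,0,1],
  [0,0,0,0,0,0,1],
], force=20)

```text
time: 16.55
ee_pos: [0.6547, 0.0119, 0.0942]
eef_rot: [0.668, 0.744, -0.001, -0.002]
ft_force: [0.3, 0.2, 0.4]
width: 0.0005
```

```bash
python3 - <<'E'
from h import *
where(-7.4,-197.2,.081)
E
```

```text
tray frame TCP [  -8.6 -194.8]
pos [0.6547 0.0119 0.0942] yaw 96.1 tilt rv(deg) [-0.26 -0.04 -0.  ] t 16.55 w 0.0005 F [0.27 0.25 0.36]
[ -0.26, -0.04, -0.00, -0.0024, 0.0012, 0.0132, 1 ]
```

>>> send_rows([
  [-0.2,0,0,-0.0024,0.001,0,1],
  [0,0,0,0,0,0,1],
  [0,0,0,0,0,0.003,1],
  [0,0,0,0,0,0.003,1],
  [0,0,0,0,0,0.002,1],
  [0,0,0,0,0,0.002,1],
  [0,0,0,0,0,0.001,1],
  [0,0,0,0,0,0,1],
  [0,0,0,0,0,0,1],
  [0,0,0,0,0,0,1],
])

```text
time: 17.55
ee_pos: [0.6562, 0.0093, 0.0826]
eef_rot: [0.669, 0.744, 0.0, -0.0]
ft_force: [-0.3, -0.3, 0.4]
width: 0.0001
```

```bash
python3 - <<'E'
from h import *
where(-7.4,-197.2,.081)
E
```

```text
tray frame TCP [  -7.3 -197.6]
pos [0.6562 0.0093 0.0826] yaw 96.08 tilt rv(deg) [-0.01 -0.03 -0.02] t 17.55 w 0.0001 F [-0.27 -0.32  0.36]
[ -0.01, -0.03, -0.02, 0.0004, -0.0001, 0.0016, 1 ]
```

>>> send_rows([
  [0,0,0,0,0,0.001,1],
  [0,0,0,0,0,0.001,1],
  [0,0,0,0,0,0.001,1],
  [0,0,0,0,0,0.001,1],
  [0,0,0,0,0,0.001,1],
  [0,0,0,0,0,0.001,1],
  [0,0,0,0,0,0.001,1],
  [0,0,0,0,0,0.001,1],
  [0,0,0,0,0,0.001,1],
  [0,0,0,0,0,0.001,1],
])

```text
time: 18.55
ee_pos: [0.6564, 0.0093, 0.072]
eef_rot: [0.669, 0.744, 0.0, -0.0]
ft_force: [0.2, -1.0, -0.1]
width: 0.0004
```

```bash
python3 - <<'E'
from h import *
where(-7.4,-197.2,.081)
E
```

```text
tray frame TCP [  -7.1 -197.6]
pos [0.6564 0.0093 0.072 ] yaw 96.08 tilt rv(deg) [ 0.01 -0.03 -0.02] t 18.55 w 0.0004 F [ 0.17 -0.98 -0.1 ]
[ 0.01, -0.03, -0.02, 0.0004, -0.0003, -0.0090, 1 ]
```

No force even at z=0.072, so the tip height is not what I assumed. Time to look.

```bash
python3 - <<'E'
from h import *
print(tip_extent)
snap('wrist','w8');snap('scene','s8')
im=cv2.imread('pics/s8.png'); cv2.imwrite('pics/s8c.png',cv2.resize(im[150:290,260:430],None,fx=4,fy=4,interpolation=cv2.INTER_CUBIC))
E
```

```text
0.017
```

View pics/w8.png

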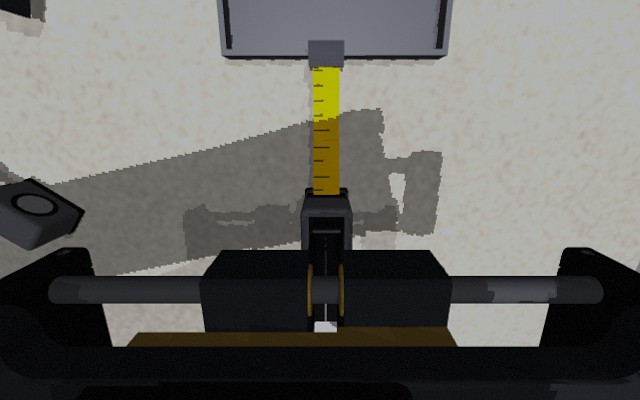

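View pics/s8c.png

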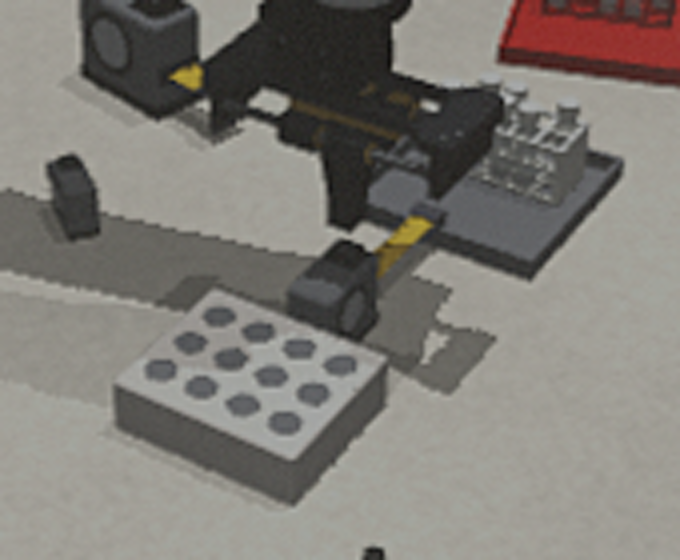

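```bash
python3 - <<'E'
from h import *
s=read_state(); print(s['time'],s['ee_pos'],s['ft_force'])
z=np.load('pics/s8.npz');T=np.linalg.inv(z['T']);K=z['K']
for h in (.055,.064,.072,.1):
    c=T@[*s['ee_pos'][:2],h,1]; uv=K@c[:3]; print(h,uv[:2]/uv[2])
w,im=cloud('s8'); d=tf(w)
for v in range(185,222,3):
    print(v,[tuple(np.r_[d[v,u],w[v,u,2]*1000].round(0).astype(int)) if np.isfinite(w[v,u,2]) else None for u in range(338,356,3)])
w,im=cloud('w8'); d=tf(w)
for v in range(190,270,6):
    print(v,[tuple(np.r_[d[v,u],w[v,u,2]*1000].round(0).astype(int)) for u in (308,318,326,334,345)])
E
```

```text
18.65 [0.65627016 0.00928087 0.07187779] [-0.28480771 -0.36979342  0.11722072]
0.055 [346.34765613 215.32774612]
0.064 [346.40981388 212.6922018 ]
0.072 [346.46545099 210.33313795]
0.1 [346.66309374 201.95290748]
185 [(np.int64(-13), np.int64(-235), np.int64(173)), (np.int64(-4), np.int64(-235), np.int64(176)), (np.int64(7), np.int64(-237), np.int64(181)), (np.int64(14), np.int64(-234), np.int64(182)), (np.int64(20), np.int64(-229), np.int64(181)), (np.int64(24), np.int64(-222), np.int64(179))]
188 [(np.int64(-12), np.int64(-236), np.int64(165)), (np.int64(-3), np.int64(-235), np.int64(168)), (np.int64(7), np.int64(-238), np.int64(173)), (np.int64(16), np.int64(-237), np.int64(175)), (np.int64(26), np.int64(-239), np.int64(180)), (np.int64(28), np.int64(-228), np.int64(174))]
191 [(np.int64(-132), np.int64(-37), np.int64(1)), (np.int64(-17), np.int64(-212), np.int64(140)), (np.int64(-15), np.int64(-200), np.int64(135)), (np.int64(14), np.int64(-234), np.int64(164)), (np.int64(22), np.int64(-233), np.int64(166)), (np.int64(6), np.int64(-189), np.int64(136))]
194 [(np.int64(-125), np.i
[... 5376 characters left out ...]
nt64(-160), np.int64(169)), (np.int64(-12), np.int64(-188), np.int64(114)), (np.int64(-8), np.int64(-189), np.int64(113)), (np.int64(-4), np.int64(-188), np.int64(113)), (np.int64(-2), np.int64(-160), np.int64(170))]
262 [(np.int64(-13), np.int64(-160), np.int64(173)), (np.int64(-11), np.int64(-188), np.int64(120)), (np.int64(-8), np.int64(-192), np.int64(113)), (np.int64(-4), np.int64(-188), np.int64(121)), (np.int64(-2), np.int64(-161), np.int64(171))]
268 [(np.int64(-13), np.int64(-162), np.int64(174)), (np.int64(-11), np.int64(-188), np.int64(126)), (np.int64(-8), np.int64(-188), np.int64(126)), (np.int64(-4), np.int64(-188), np.int64(126)), (np.int64(-2), np.int64(-160), np.int64(176))]
```

The cameras show the button still up at 69–70 mm and the closed fingertips at about 86–88 mm. The tips sit some 15 mm higher than `tip_extent` suggests when shut. The tips are centred over the button, so I go on down, slowly near contact.

>>> send_rows([
  [0,0,0,0,0,0.002,1],
  [0,0,0,0,0,0.002,1],
  [0,0,0,0,0,0.002,1],
  [0,0,0,0,0,0.002,1],
  [0,0,0,0,0,0.002,1],
  [0,0,0,0,0,0.001,1],
  [0,0,0,0,0,0.001,1],
  [0,0,0,0,0,0,1],
  [0,0,0,0,0,0,1],
  [0,0,0,0,0,0,1],
])

```text
time: 19.65
ee_pos: [0.6563, 0.0093, 0.0588]
eef_rot: [0.669, 0.744, 0.0, -0.0]
ft_force: [0.4, 0.3, -0.5]
width: 0.0006
```

```bash
python3 - <<'E'
from h import *
where(-7.4,-197.2,.06)
snap('wrist','w9')
w,im=cloud('w9'); d=tf(w)
for v in range(208,260,3):
    print(v,[np.r_[d[v,u],w[v,u,2]*1000].round(0).astype(int).tolist() for u in (318,326,334,345)])
E
```

```text
tray frame TCP [  -7.2 -197.6]
pos [0.6563 0.0093 0.0588] yaw 96.08 tilt rv(deg) [-0.01 -0.03 -0.02] t 19.65 w 0.0006 F [ 0.41  0.28 -0.53]
[ -0.01, -0.03, -0.02, 0.0004, -0.0002, -0.0012, 1 ]
208 [[-13, -181, 43], [-8, -181, 45], [-2, -181, 43], [5, -181, 44]]
211 [[-13, -181, 51], [-8, -181, 51], [-2, -181, 50], [5, -181, 50]]
214 [[-13, -181, 57], [-8, -181, 57], [-2, -181, 55], [5, -181, 57]]
217 [[-13, -182, 59], [-8, -182, 59], [-2, -182, 59], [4, -182, 59]]
220 [[-13, -184, 60], [-8, -184, 60], [-3, -184, 60], [4, -184, 60]]
223 [[-13, -185, 61], [-8, -185, 62], [-3, -186, 61], [4, -185, 62]]
226 [[-13, -187, 62], [-8, -187, 62], [-3, -187, 62], [4, -187, 62]]
229 [[-13, -189, 62], [-8, -189, 62], [-3, -189, 62], [4, -189, 61]]
232 [[-12, -189, 67], [-8, -189, 66], [-3, -189, 67], [4, -191, 62]]
235 [[-12, -190, 69], [-8, -191, 68], [-3, -190, 69], [4, -193, 62]]
238 [[-12, -188, 78], [-8, -188, 78], [-3, -188, 78], [5, -195, 61]]
241 [[-12, -188, 82], [-8, -188, 82], [-3, -188, 82], [4, -197, 62]]
244 [[-12, -189, 85], [-8, -188, 86], [-3, -188, 87], [4, -199, 63]]
247 [[-12, -188, 91], [-8, -189, 89], [-3, -188, 89], [5, -201, 63]]
250 [[-12, -188, 94], [-8, -188, 93], [-3, -188, 94], [-2, -160, 151]]
253 [[-12, -188, 97], [-8, -188, 97], [-4, -188, 97], [-2, -160, 153]]
256 [[-12, -188, 100], [-8, -188, 101], [-4, -188, 101], [-2, -160, 156]]
259 [[-12, -188, 103], [-8, -190, 100], [-4, -188, 103], [-2, -160, 158]]
```

The tips are at about 75 mm, so contact should come at TCP z≈0.054 and full travel at ≈0.048. I keep going down in 1 mm rows.

>>> send_rows([
  [0,0,0,0,0,0.001,1],
  [0,0,0,0,0,0.001,1],
  [0,0,0,0,0,0.001,1],
  [0,0,0,0,0,0.001,1],
  [0,0,0,0,0,0.001,1],
  [0,0,0,0,0,0.001,1],
  [0,0,0,0,0,0.001,1],
  [0,0,0,0,0,0.001,1],
  [0,0,0,0,0,0,1],
  [0,0,0,0,0,0,1],
])

```text
time: 20.7
ee_pos: [0.6564, 0.0093, 0.0504]
eef_rot: [0.669, 0.744, 0.0, -0.0]
ft_force: [0.1, -0.1, 0.9]
width: 0.0003
```

```bash
python3 - <<'E'
from h import *
where(-7.4,-197.2,.048)
E
```

```text
tray frame TCP [  -7.1 -197.6]
pos [0.6564 0.0093 0.0504] yaw 96.08 tilt rv(deg) [ 0.02 -0.02 -0.02] t 20.7 w 0.0003 F [ 0.05 -0.08  0.94]
[ 0.02, -0.02, -0.02, 0.0004, -0.0003, 0.0024, 1 ]
```

>>> send_rows([
  [0,0,0,0,0,0.001,1],
  [0,0,0,0,0,0.001,1],
  [0,0,0,0,0,0.001,1],
  [0,0,0,0,0,0.001,1],
  [0,0,0,0,0,0.001,1],
  [0,0,0,0,0,0,1],
  [0,0,0,0,0,0,1],
  [0,0,0,0,0,0,1],
  [0,0,0,0,0,0,1],
  [0,0,0,0,0,0,1],
])

```text
time: 21.7
ee_pos: [0.6568, 0.0094, 0.0461]
eef_rot: [0.669, 0.744, 0.0, 0.0]
ft_force: [-0.5, 1.1, 1.8]
width: 0.0007
```

```bash
python3 - <<'E'
from h import *
where(-7.4,-197.2,.048)
snap('wrist','w10')
w,im=cloud('w10'); d=tf(w)
for v in range(220,260,3):
    print(v,[np.r_[d[v,u],w[v,u,2]*1000].round(0).astype(int).tolist() for u in (318,326,334,345)])
E
```

```text
tray frame TCP [  -6.7 -197.5]
pos [0.6568 0.0094 0.0461] yaw 96.08 tilt rv(deg) [ 0.07 -0.   -0.02] t 21.7 w 0.0007 F [-0.52  1.1   1.75]
[ 0.07, -0.00, -0.02, 0.0003, -0.0007, -0.0019, 1 ]
220 [[-12, -181, 56], [-7, -181, 54], [-2, -181, 56], [4, -181, 55]]
223 [[-12, -182, 58], [-7, -182, 57], [-2, -182, 58], [4, -182, 57]]
226 [[-12, -183, 59], [-7, -183, 59], [-2, -183, 60], [4, -183, 60]]
229 [[-12, -185, 60], [-7, -185, 60], [-2, -185, 60], [4, -184, 61]]
232 [[-12, -186, 62], [-7, -186, 60], [-2, -186, 61], [4, -186, 61]]
235 [[-12, -188, 62], [-7, -187, 62], [-2, -187, 63], [4, -188, 62]]
238 [[-12, -188, 65], [-7, -188, 65], [-2, -188, 65], [4, -190, 62]]
241 [[-12, -188, 69], [-7, -188, 69], [-3, -188, 69], [4, -191, 63]]
244 [[-11, -189, 72], [-7, -188, 74], [-3, -188, 73], [4, -194, 62]]
247 [[-11, -188, 77], [-7, -188, 77], [-3, -188, 77], [4, -195, 63]]
250 [[-11, -188, 81], [-7, -189, 80], [-3, -188, 80], [-1, -161, 138]]
253 [[-11, -188, 84], [-7, -188, 84], [-3, -189, 83], [-1, -160, 141]]
256 [[-11, -188, 88], [-7, -188, 88], [-3, -189, 87], [-2, -160, 144]]
259 [[-11, -188, 91], [-7, -190, 87], [-3, -188, 91], [-2, -160, 145]]
```

View pics/w10.png

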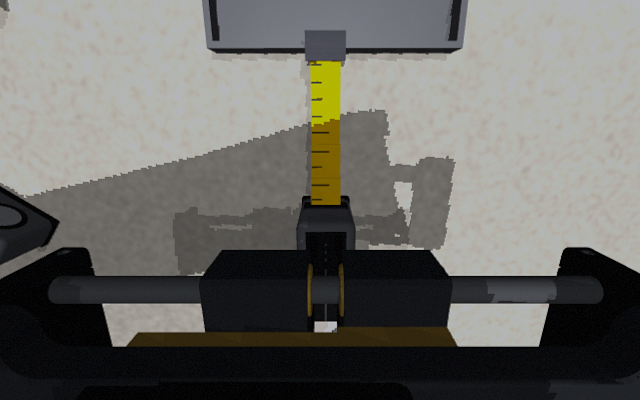

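The button is almost flush, with the tips at about 63–64 mm. I press a little harder to bottom it out.

>>> send_rows([
  [0,0,0,0,0,0.002,1],
  [0,0,0,0,0,0.002,1],
  [0,0,0,0,0,0.002,1],
  [0,0,0,0,0,0.003,1],
  [0,0,0,0,0,0.003,1],
  [0,0,0,0,0,0.003,1],
  [0,0,0,0,0,0.003,1],
  [0,0,0,0,0,0.003,1],
  [0,0,0,0,0,0.003,1],
  [0,0,0,0,0,0.003,1],
])

```text
time: 22.75
ee_pos: [0.6696, 0.0113, 0.0486]
eef_rot: [0.669, 0.743, 0.009, 0.013]
ft_force: [-5.8, -0.8, 22.2]
width: 0.0006
```

```bash
python3 - <<'E'
from h import *
where(-7.4,-197.2,.048)
E
```

```text
tray frame TCP [   6.2 -197. ]
pos [0.6696 0.0113 0.0486] yaw 95.97 tilt rv(deg) [ 1.77  0.45 -0.12] t 22.75 w 0.0006 F [-5.84 -0.79 22.24]
[ 1.77, 0.45, -0.12, -0.0003, -0.0136, 0.0002, 1 ]
```

The press reached 22 N and the tips slid sideways. I lift off at once and check.

>>> send_rows([
  [0,0,0,0,0,-0.006,1],
  [0.8,0,0,0,0,-0.015,1],
  [0.8,0,0,0,0,-0.02,1],
  [0,0.4,0,0,0,-0.02,1],
  [0,0,0,-0.01,0,-0.02,1],
  [0,0,0,-0.01,0,-0.01,1],
  [0,0,0,0,0,0,1],
  [0,0,0,0,0,0,1],
  [0,0,0,0,0,0,1],
  [0,0,0,0,0,0,1],
])

```text
time: 23.75
ee_pos: [0.6692, -0.0083, 0.1392]
eef_rot: [0.669, 0.743, -0.0, -0.001]
ft_force: [-0.3, 0.6, 0.7]
width: 0.0002
```

```bash
cat >> h.py <<'E'
def check(tag):
    rects(tag,{'case':(.658,.0,.085)},zlo=.05)
    w,im=cloud(tag); d=tf(w)
    m=(w[...,2]>.055)&(w[...,2]<.078)&(np.abs(d[...,0]+8)<30)&(d[...,1]<-150)&(d[...,1]>-262)
    print('case',m.sum(),np.percentile(d[m],[1,50,99],axis=0).round(1).tolist())
    b=(np.abs(d[...,0]+8)<6)&(np.abs(d[...,1]+197)<5)&(w[...,2]<.08); print('button z',b.sum(),np.percentile(w[b][:,2],[5,50,95]).round(4))
    b=(np.abs(d[...,0]+8)<6)&(np.abs(d[...,1]+225)<8)&(w[...,2]<.08); print('case z',b.sum(),np.percentile(w[b][:,2],[5,50,95]).round(4) if b.sum() else '')
E
python3 - <<'E'
from h import *
where(-7.4,-197.2,.08)
snap('wrist','w11');check('w11');check('w7')
E
```

```text
tray frame TCP [   3.7 -216.4]
pos [ 0.6692 -0.0083  0.1392] yaw 96.04 tilt rv(deg) [-0.1  -0.02 -0.06] t 23.75 w 0.0002 F [-0.27  0.6   0.66]
[ -0.10, -0.02, -0.06, 0.0192, -0.0110, 0.0593, 1 ]
w11 case all 2930 0.0641 [658.3  -7.8] [36.4 69.1] 5.5
w11 case top 2930 0.0641 [658.2  -7.8] [36.3 69.1] 5.5
case 2877 [[-24.8, -247.2], [-7.0, -211.7], [10.5, -180.8]]
button z 159 [0.062  0.0634 0.0647]
case z 221 [0.0602 0.061  0.0621]
w7 case all 2863 0.0701 [658.5  -8.1] [36.7 68.7] 5.8
w7 case top 2863 0.0701 [658.6  -8.4] [35.1 68.4] 6.4
case 2813 [[-24.6, -248.4], [-7.4, -212.6], [10.5, -181.4]]
button z 156 [0.0681 0.0695 0.0706]
case z 224 [0.0599 0.061  0.0622]
```

View pics/w11.png

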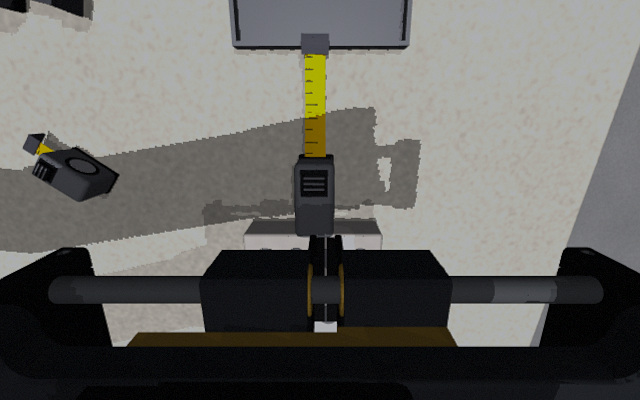

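The button went from 69.5 to 63.4 mm, so it is fully down. The case moved less than 1 mm and is still square. I raise the arm clear and do the last check with all cameras.

>>> send_rows([
  [0,0,0,-0.01,0,-0.03,1],
  [0,0,0,-0.01,0,-0.04,1],
  [0,0,0,-0.02,-0.02,-0.04,1],
  [0,0,0,-0.03,-0.03,-0.03,1],
  [0,0,0,-0.03,-0.03,0,1],
  [0,0,0,-0.03,-0.03,0,1],
  [0,0,0,0,0,0,1],
  [0,0,0,0,0,0,1],
  [0,0,0,0,0,0,1],
  [0,0,0,0,0,0,1],
])

```text
time: 24.8
ee_pos: [0.57, -0.1497, 0.2789]
eef_rot: [0.666, 0.746, -0.003, -0.005]
ft_force: [-1.1, 0.2, 0.7]
width: 0.0004
```

```bash
python3 - <<'E'
from h import *
snap('wrist','w12');snap('scene','s12');snap('top','top12')
check('w12')
w,im=cloud('w12'); d=tf(w)
m=(np.abs(d[...,0]+8)<14)&(d[...,1]>-100)&(d[...,1]<-60)&(w[...,2]>.021)&(w[...,2]<.04)
print('hook/blade end',np.percentile(d[m],[1,50,99],axis=0).round(1).tolist(),np.percentile(w[m][:,2],[5,50,95]))
m=(np.abs(d[...,0]+8)<60)&(d[...,1]<-240)&(d[...,1]>-380)&(w[...,2]>.037)&(w[...,2]<.046); print('foam face',np.percentile(d[m][:,1],[95,99,100]))
for t in('top0','top12'): rects(t,{'timer':(.4265,.3175,.06),'stap':(.435,-.332,.08),'small':(.4086,-.007,.05)})
a=cv2.imread('pics/s12.png')[150:290,260:430]; b=cv2.imread('pics/w12.png')
cv2.imwrite('pics/fin.png',np.vstack([cv2.resize(a,(484,400),interpolation=cv2.INTER_CUBIC)]))
E
```

```text
w12 case all 1871 0.0643 [658.2  -8.8] [36.7 69.3] 5.2
w12 case top 1871 0.0643 [658.2  -8.8] [36.7 69.3] 5.2
case 1820 [[-25.1, -250.1], [-8.7, -214.8], [9.6, -182.1]]
button z 97 [0.0621 0.0634 0.0653]
case z 143 [0.0601 0.0614 0.0627]Traceback (most recent call last):
  File "<stdin>", line 6, in <module>
    return _quantile_unchecked(
        a, q, axis, out, overwrite_input, method, keepdims, weights)
    return _ureduce(a,
                    func=_quantile_ureduce_func,
    ...<5 lines>...
                    overwrite_input=overwrite_input,
                    method=method)
    r = func(a, **kwargs)
    result = _quantile(arr,
                       quantiles=q,
    ...<2 lines>...
                       out=out,
                       weights=wgt)
    slices_having_nans = np.isnan(arr[-1, ...])
                                  ~~~^^^^^^^^^
IndexError: index -1 is out of bounds for axis 0 with size 0
```

View pics/top12.png

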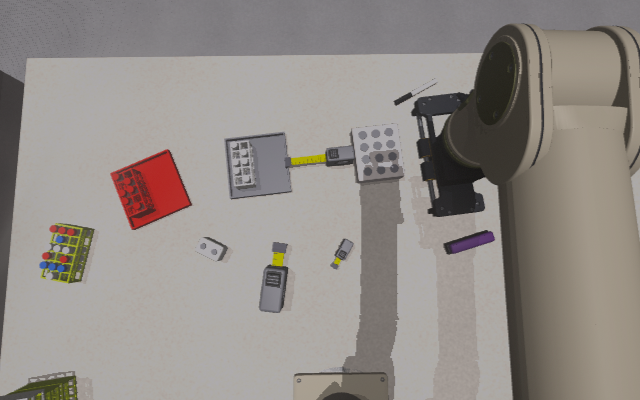

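The top view shows the tape stretched from the rim (288,160) to the foam (354,155), with timer (211,248) and stapler (470,242) in place. The wrist view no longer includes the hook, so I redo that part of the check with w11 and the top view.

```bash
python3 - <<'E'
from h import *
for t in('w11','top12'):
    w,im=cloud(t); d=tf(w)
    m=(np.abs(d[...,0]+8)<14)&(d[...,1]>-100)&(d[...,1]<-60)&(w[...,2]>.021)&(w[...,2]<.045)
    print(t,'hook',m.sum(),np.percentile(d[m],[1,50,99],axis=0).round(1).tolist(),np.percentile(w[m][:,2],[5,50,95]).round(4))
    m=(np.abs(d[...,0]+8)<14)&(d[...,1]>-176)&(d[...,1]<-90)&(w[...,2]>.015)
    print('blade',m.sum(),np.percentile(d[m],[1,50,99],axis=0).round(1).tolist())
w,im=cloud('top12');d=tf(w)
m=(np.abs(d[...,0]+8)<18)&(d[...,1]<-175)&(d[...,1]>-262)&(w[...,2]>.052);print('top case',np.percentile(d[m],[1,50,99],axis=0).round(1).tolist())
for t in('top0','top12'): rects(t,{'timer':(.4265,.3175,.06),'stap':(.435,-.332,.08)})
a=cv2.imread('pics/s12.png')[150:290,260:430]
cv2.imwrite('pics/fin.png',cv2.resize(a,None,fx=4,fy=4,interpolation=cv2.INTER_CUBIC))
E
```

```text
w11 hook 859 [[-17.9, -99.5], [-6.1, -85.4], [5.3, -73.8]] [0.0267 0.0296 0.0311]
blade 2039 [[-16.2, -175.1], [-6.5, -130.8], [2.7, -91.0]]
top12 hook 84 [[-16.2, -99.7], [-5.1, -85.1], [5.3, -72.7]] [0.0264 0.0301 0.0337]
blade 240 [[-13.9, -174.8], [-4.1, -134.1], [5.0, -91.4]]
top case [[-23.2, -248.5], [-7.6, -214.6], [9.5, -180.4]]
top0 timer all 521 0.0609 [426.5 317.5] [63.8 41.4] 64.2
top0 timer top 521 0.0609 [426.2 317.8] [63.9 40.1] 63.5
top0 stap all 588 0.0461 [ 435.4 -332.3] [ 28.5 116.8] 17.2
top0 stap top 588 0.0461 [ 434.4 -331.4] [ 26.3 114.6] 16.5
top12 timer all 517 0.0609 [426.7 317.5] [63.6 41.8] 64.9
top12 timer top 517 0.0609 [426.7 317.9] [63.6 40.6] 63.3
top12 stap all 598 0.0463 [ 435.8 -333.2] [ 28.7 118.9] 17.5
top12 stap top 598 0.0463 [ 434.5 -331.5] [ 26.1 113.8] 16.8
```

View pics/fin.png

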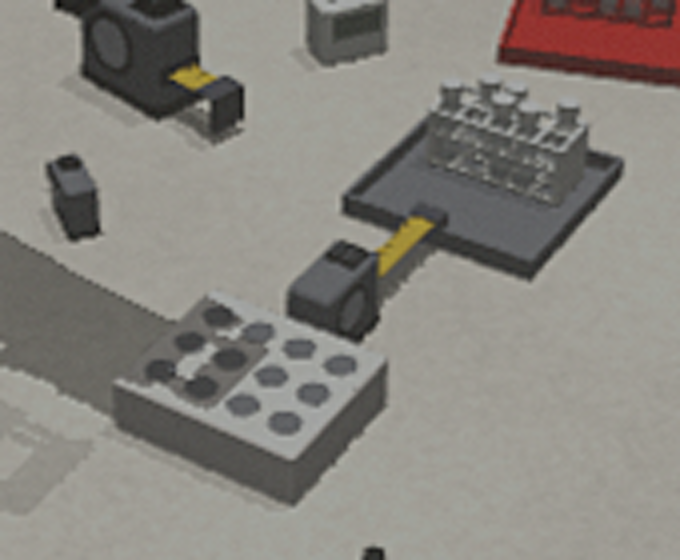

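The hook's inner face is at -76.3 mm, which is against the rim wall. The case back is about 4 mm from the foam, the button is down and the bystanders have not moved. I hand in.

```bash
python3 -c "
from bench import *
print(close_job())"
```

```text
the job is handed in; nothing more can be done
None
```

The job is handed in. The middle tape is hooked on the grey tray's rim, stretched back to the foam block, and locked. It took about 25 s on the robot's clock.

**Last checks:**
- **Hook:** its inner face is at y = -76.3 mm in the tray frame, the same as the measured inner wall of the rim.
- **Case:** it stands square to the rim within about 1° (5.2–5.5° against 6.1°). Its back is about 4 mm from the foam.
- **Lock button:** its top went from 69.5 to 63.4 mm, about 6 mm of travel, so it is fully down within the measuring noise of about 0.5 mm.
- **Timer and stapler:** both are where they were, within 1 mm. The arm was clear of everything when I handed in.

**What went wrong or disagreed:**
- **Fingertip height:** with the fingers shut, the tips were about 16 mm above the TCP, not 17 mm ahead of it as `tip_extent` suggests. My first two presses never touched the button, and I corrected this from the camera depth.
- **Last press:** the wrist force read 22 N when it ended, and the closed tips slid about 13 mm sideways. The case shifted by less than 1 mm.
- **Final hook view:** the last wrist picture no longer showed the hook, so that check comes from the earlier wrist picture and the last top view.

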